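# Drop the purge cover into the second-stage case

### The job

The round purge cover lies askew on the rim of the open second-stage case. Nudge it gently sideways over the rim, without picking it up or pinching it, until it drops into its seat and lies flat and fully home; then press the purge button in its middle all the way in and let it spring back out. Leave the other parts on the shelf where they are.

Things in the scene. Friction and masses are not known exactly. Their poses are not given: they have to be found in the camera images.
- cover: Purge cover: loose dark grey plastic disc, 60 mm wide, about 45 g, edge 7 mm high, with a ring of vent slots. A boss 32 mm wide and 1.5 mm high in its middle carries the purge button. Origin: centre of its flat underside; z up. It starts flat on the case's rim, 15 to 27 mm off the seat's axis in any direction, and slides freely; it tips in at 11 mm off-centre and drops home within about 2 mm.
- purge_top (a point): Centre of the top face of the purge button: a round button 23 mm in diameter in the middle of the cover. It stands 6 mm above the boss, 14.5 mm above the cover's underside, when it is out.
- purge (a joint): How far the purge button is pressed into the cover: 0 out, 0.004 m fully in. A spring returns it: about 1.5 N starts it moving and 4 N holds it fully in; from 0.003 m it counts as pressed in.
- case: Turquoise second-stage case, 76 mm wide, 40 mm tall, fixed face up on the block. Origin: centre of its underside; z up its axis. Its flat rim, 40 mm above the origin and 70 mm above the shelf, is 6 mm wide round a seat 64 mm wide and 7 mm deep, with a black floor. Below the rim by 12 mm or more: hose barrel to 78 mm out along +y, knob to 56 mm along -y, exhaust port to 47 mm along -x.
- seat (a point): Centre of the floor of the seat in the case, 7 mm below the rim, on the axis of the case; z up. The cover's underside rests here when it is home, its edge then flush with the rim.
- block: Grey plastic holding block, 110 x 110 mm and 30 mm high, screwed to the shelf, with the case on its middle. Origin: centre of its underside on the shelf.
- canister: Clear screw-top canister with a black lid, holding a black mouthpiece; 76 mm in diameter, 96 mm tall, standing 14 to 19 cm from the block's centre; it, the deflector and the retaining ring take the places left, right and beyond the block in any order. Origin: centre of its underside. To be left alone.
- deflector: Yellow rubber exhaust deflector, a low T with two flat horns, about 116 x 50 mm and 27 mm high. Origin: centre of the underside of its middle. To be left alone.
- ring: Turquoise retaining ring, 85 mm outside, 75 mm inside, 12 mm high, lying flat. Origin: centre of its underside. To be left alone.
- spanner: Stainless ring spanner with rounded ends, 171 mm long, 6 mm thick, lying flat on the robot's side of the block, about 13 cm from the block's centre. Origin: middle of its underside; x: along its length. To be left alone.
Mind the look-alikes: they are no part of the job. Leave any orange or red look-alike of the cover alone.

How it is judged:
By the outcome, as a careful person would: the job done as asked, in the order asked, and still so for the second after the job is handed in, with the robot touching nothing.
It also fails if it takes over 42 s, if anything falls off the work surface, if the arm or the gripper's body presses on something with over 40 N, if the wrist force passes 120 N, or if a joint passes its speed limit or range.

### The arm

A 7-joint arm with a two-finger parallel gripper is mounted at the origin on the work surface. World frame = base frame: x ahead of the robot, y to its left, z up, the work surface at z = 0. Lengths are in m, angles in rad, forces in N, time in s.
With the tool pointing down it reaches from about 0.425 to 0.925 m from the base axis. Payload 6.8 kg.
Tool frame: the origin (TCP) lies at the very end of the fingers, on their centre line; the grasp point (between the pads) lies 19 mm behind it; z points along the fingers, y is the direction in which the jaws open and shut (so a half turn about z gives the same grasp; the last joint's range is limited). The gripper opens to 85 mm and grips with 20 to 120 N. Pads are 22 mm wide; open, the fingers measure 114 mm over their backs; the gripper's body (76 mm by 85 mm) begins 54 mm behind the grasp point. The pads swing forward as they close: fully open they stand 13 mm farther back than shut.
Start: joints at [-1.417, 0.477, 0.022, 1.555, -0.011, 1.109, -0.083], TCP at [0.175, 0.652, 0.208] pointing down, gripper open.
Joint ranges: [-2.96, 2.96], [-0.34, 2.1], [-1.41, 1.46], [0.24, 2.44], [-1.37, 4.51], [0.17, 1.92], [-2.96, 2.96]. Speed limits (rad/s): [2.39, 2.39, 3.14, 3.14, 3.14, 3.14, 3.14].

### API

Orientations are given as a rotation vector (axis times angle).
In Python, from bench import monitor, viewer, job gives the robot as it stands. The module is installed in compiled form; this text tells all that it offers.
- The arm moves only by the tool drive_tool, never from a script. Its argument "commands" is a list of rows, each an object with "linear": the shift along the tool's x, y, z in m, a list of three; "dr": the turn, a rotation vector about the tool's x, y, z in degrees, a list of three; "jaw": the closure, from 0 (fully open) to 1 (shut). A call has 1 to 8 rows; each row shifts and turns the pose as measured when the row begins, along the tool's axes as they then stand; what a row does not reach is not made up. A row lasts 1/8 s, in which the tool goes at most 62.5 mm and 10.7 degrees, less where a joint would pass 70% of its speed; a pose out of reach is approached as far as the arm can. A call is refused whole if a number of a shift passes 0.0625 or a number of a turn 10.7, either way. A call with a gripper value outside its range is refused whole. The fingers move at their own pace and stop on an object; "force" is the grip in N (left out, the last holds). Time passes only in rows, so rows that do not move let the fingers close. It gives the time, the measured TCP pose, the force and the opening at its end, in the units of the state.
- monitor.get_obs(): the state, without advancing time (a new reading comes with each control period).
- viewer.grab_frame(name): name is "scene" or "top" or "wrist"; returns the picture (384x512x3 uint8, red, green, blue); there is no depth.
- viewer.calibration(name): a dict with "K" (3x3 intrinsics, pixels), "k1" (the pictures are not rectified: a ray, as slopes to the right and down, at radius r is drawn at 1 + k1 r^2 times it, then the intrinsics apply), "R" (3x3) and "t" (3): a world point X has camera coordinates R X + t. Camera axes: x right, y down, z forward; pixel columns grow to the right and rows downward; lengths in m; the calibration is good to about 2 mm. A picture is of the moment at which its call begins: read the wrist's pose just before it. calibration takes no time and is no camera call; for the wrist camera it gives the pose at the moment of the call.
- job.hand_in(): hands the job in, once; it reports no verdict.
The state is a dict: "clock": time; "joints": joint angles; "qvel": joint speeds; "tau": joint torques, N m; "tcp_pos": TCP position; "orientation": TCP orientation; "contact_force": force on the tool from outside, world axes, zero at the start; "moment": the same for the moment, N m; "grip_width": finger opening in m.
Only numpy, scipy, OpenCV 4.12 (cv2) and the standard library are available. Lean on these libraries where they do the work, as an engineer would, in place of code of your own. Each camera call takes 0.05 s, during which the arm holds its last target.

## Working session

There is one attempt and no reset: what is moved stays moved. The work goes in short steps, Python scripts to look and compute and a tool call to move; the robot and the scene stay as the last step left them, time stands still between calls to the robot, and variables do not carry over. Pictures are saved under pics/ and viewed, and the job is handed in when it is done.

Besides the shell and the picture viewer there is one more tool, called after "Call:" as name([rows], argument=value, ...), one row to a line, values as JSON. drive_tool: Moves the arm, as the interface text tells. Its arguments: {"type":"object","properties":{"commands":{"type":"array"},"force":{"type":"number"}},"required":["commands"]}

```bash
mkdir -p pics; cat > h.py <<'E'
import numpy as np, cv2
from bench import monitor, viewer, job
from scipy.spatial.transform import Rotation as Ro
def ray(c,u,v):
    K=np.array(c["K"]);k1=c["k1"]
    xd=np.array([(u-K[0,2])/K[0,0],(v-K[1,2])/K[1,1]]);x=xd.copy()
    for _ in range(30): x=xd/(1+k1*(x@x))
    R=np.array(c["R"]);t=np.array(c["t"])
    return -R.T@t, R.T@np.array([x[0],x[1],1])
def onz(c,u,v,z):
    o,d=ray(c,u,v); return o+d*(z-o[2])/d[2]
def proj(c,X):
    p=np.array(c["R"])@X+np.array(c["t"]);x=p[:2]/p[2];x=x*(1+c["k1"]*(x@x))
    K=np.array(c["K"]);return x*[K[0,0],K[1,1]]+[K[0,2],K[1,2]]
def save(n,im): cv2.imwrite("pics/"+n+".png",cv2.cvtColor(im,cv2.COLOR_RGB2BGR))
E
python3 - <<'E'
from h import *
o=monitor.get_obs(); print(o["clock"],o["tcp_pos"],o["orientation"],o["grip_width"],o["contact_force"])
for n in ("scene","top"):
    save(n+"0",viewer.grab_frame(n)); c=viewer.calibration(n); print(n,np.round(c["K"],1).tolist(),c["k1"],np.round(c["R"],3).tolist(),np.round(c["t"],3))
np.save("pics/x.npy",0)
E
```

```text
0.0 [0.1745424  0.65140172 0.20734042] [-4.09994283e-01 -3.11460209e+00  2.78280119e-03] 0.08570404609474865 [-0.47339006 -0.32582471  0.85430478]
scene [[352.9, 0.0, 254.9], [0.0, 352.9, 192.9], [0.0, 0.0, 1.0]] 0.018440949041487676 [[0.177, 0.984, 0.003], [0.768, -0.136, -0.625], [-0.615, 0.113, -0.78]] [-0.127 -0.382  1.068]
top [[420.3, 0.0, 255.6], [0.0, 420.3, 197.5], [0.0, 0.0, 1.0]] -0.040198390631205255 [[0.0, -1.0, 0.016], [-0.987, -0.003, -0.161], [0.161, -0.015, -0.987]] [0.049 0.592 0.852]
```

```bash
ls .
```

```text
h.py
pics
```

View pics/scene0.png

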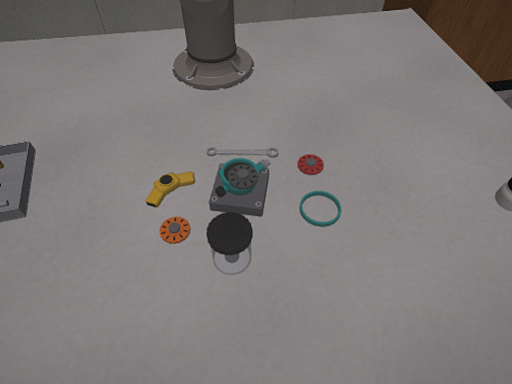

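View pics/top0.png

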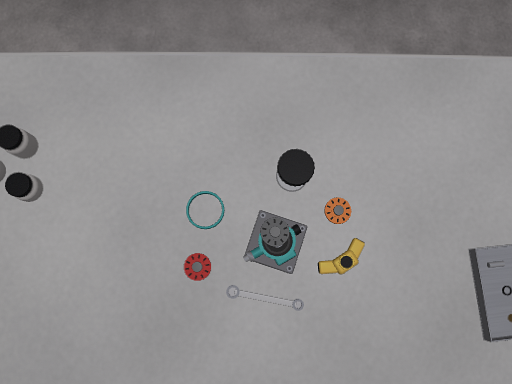

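The scene view shows the block at about (240,188), with the cover at (242,176). In the top view the cover is at about (275,232) and the case seat at about (279,240). Orange and red look-alikes, the ring, canister, deflector and spanner surround it. I'll zoom in.

```bash
python3 - <<'E'
import cv2
a=cv2.imread("pics/top0.png")[195:285,230:320]; b=cv2.imread("pics/scene0.png")[145:220,195:285]
cv2.imwrite("pics/topz.png",cv2.resize(a,(540,540),interpolation=cv2.INTER_CUBIC))
cv2.imwrite("pics/scz.png",cv2.resize(b,(720,600),interpolation=cv2.INTER_CUBIC))
E
```

```text
(no output)
```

View pics/topz.png

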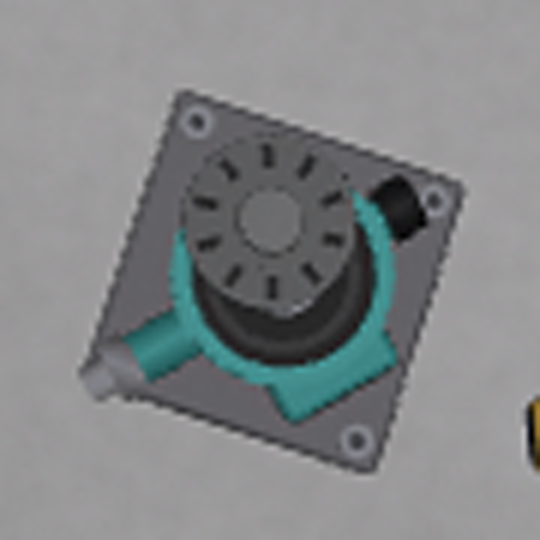

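View pics/scz.png

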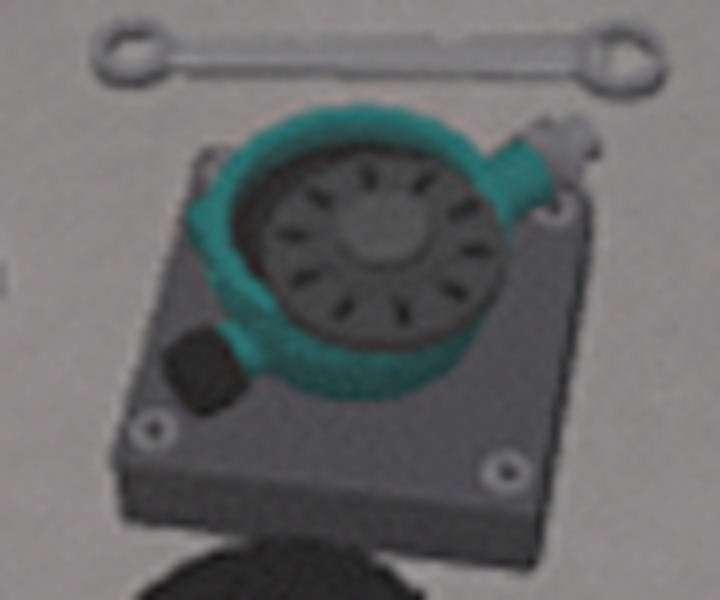

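```bash
python3 - <<'E'
from h import *
c=viewer.calibration("top"); im=cv2.imread("pics/top0.png")
f=lambda u,v,z:onz(c,u/6+230-.42,v/6+195-.42,z)
print("block",f(276,281,.03)); 
print("screws",f(195,122,.03),f(433,200,.03),f(357,440,.03))
print("cover mid",f(270,220,.077), "diam",np.linalg.norm(f(182,220,.077)-f(357,220,.077)))
hsv=cv2.cvtColor(im,cv2.COLOR_BGR2HSV)[195:285,230:320]
m=cv2.inRange(hsv,(80,80,60),(100,255,255))
ys,xs=np.nonzero(m); print("turq bbox",xs.min(),xs.max(),ys.min(),ys.max())
# seat inner circle lower arc points / rim outer on z=.07 
P=np.array([f(x,y,.07)[:2] for x,y in [(173,300),(200,345),(245,378),(280,385),(390,235),(396,280),(170,265)]])
A=np.c_[2*P,np.ones(len(P))];s=np.linalg.lstsq(A,(P**2).sum(1),rcond=None)[0];print("rim fit",s[:2],np.sqrt(s[2]+s[0]**2+s[1]**2))
d=viewer.calibration("scene")
g=lambda u,v,z:onz(d,u/8+195-.44,v/8+145-.44,z)
print("scene cover boss c",g(383,230,.0785),"cover ",g(380,240,.075))
print("scene rim L-R",g(205,215,.07),g(505,190,.07))
E
```

```text
block [0.49984297 0.00695262 0.03      ]
screws [0.55710062 0.03583868 0.03      ] [ 0.52896297 -0.04989545  0.03      ] [ 0.44356601 -0.02143662  0.03      ]
cover mid [0.51785648 0.01181191 0.077     ] diam 0.05968868729393927
turq bbox 20 65 32 69
rim fit [0.50120032 0.00697254] 0.03880543915707438
scene cover boss c [0.51344537 0.01127932 0.0785    ] cover  [0.51346033 0.01044291 0.075     ]
scene rim L-R [ 0.49316427 -0.03080073  0.07      ] [0.49786375 0.04464094 0.07      ]
```

The cover measures 59.7 mm and the rim radius 38.8 mm, both as expected. The seat is at about (0.500, 0.007) and the cover is about 17 mm off toward +x. I'll move above the far side.

```bash
cat >> h.py <<'E'
def togo(X,push=None):
    o=monitor.get_obs();R=Ro.from_rotvec(o["orientation"]);d=np.array(X)-o["tcp_pos"]
    print("t",round(o["clock"],3),"tcp",np.round(o["tcp_pos"],4),"F",np.round(o["contact_force"],2),"w",round(o["grip_width"],4))
    print("shift tool",np.round(R.inv().apply(d)*1000,1),"mm; tool axes x,y,z",np.round(R.as_matrix().T,3).tolist())
    if push is not None:
        x=np.array([push[0],push[1],0]);x/=np.linalg.norm(x);z=np.array([0,0,-1.]);T=np.c_[x,np.cross(z,x),z]
        print("turn deg",np.round((R.inv()*Ro.from_matrix(T)).as_rotvec(degrees=True),2))
E
python3 - <<'E'
from h import *
togo([.567,.026,.207],(-.0175,-.005))
E
```

```text
t 0.1 tcp [0.1746 0.6514 0.2074] F [-0.14  0.29  0.45] w 0.0855
shift tool [-540.9 -502.6    1.3] mm; tool axes x,y,z [[-0.966, 0.259, -0.0], [0.259, 0.966, -0.002], [-0.0, -0.002, -1.0]]
turn deg [-1.000e-01 -2.000e-02 -3.094e+01]
```

Call:
drive_tool([
  {"linear": [-0.043, -0.04, 0], "dr": [0, 0, 0], "jaw": 1},
  {"linear": [-0.043, -0.04, 0], "dr": [0, 0, 0], "jaw": 1},
  {"linear": [-0.043, -0.04, 0], "dr": [0, 0, 0], "jaw": 1},
  {"linear": [-0.043, -0.04, 0], "dr": [0, 0, 0], "jaw": 1},
  {"linear": [-0.043, -0.04, 0], "dr": [0, 0, 0], "jaw": 1},
  {"linear": [-0.043, -0.04, 0], "dr": [0, 0, 0], "jaw": 1},
  {"linear": [-0.043, -0.04, 0], "dr": [0, 0, 0], "jaw": 1},
  {"linear": [-0.043, -0.04, 0], "dr": [0, 0, 0], "jaw": 1},
], force=20)

```text
clock: 1.1
tcp_pos: [0.4276, 0.2447, 0.2046]
orientation: [-0.395, -3.114, 0.006]
contact_force: [0.8, 0.4, 0.2]
grip_width: 0.0002
```

```bash
python3 - <<'E'
from h import *
togo([.567,.026,.207],(-.0175,-.005))
E
```

```text
t 1.1 tcp [0.4276 0.2447 0.2046] F [0.82 0.36 0.21] w 0.0002
shift tool [-189.6 -177.    -2.1] mm; tool axes x,y,z [[-0.968, 0.249, 0.002], [0.249, 0.968, -0.004], [-0.003, -0.003, -1.0]]
turn deg [ -0.19  -0.19 -30.39]
```

Call:
drive_tool([
  {"linear": [-0.043, -0.04, 0], "dr": [0, 0, 0], "jaw": 1},
  {"linear": [-0.043, -0.04, 0], "dr": [0, 0, 0], "jaw": 1},
  {"linear": [-0.043, -0.04, 0], "dr": [0, 0, 0], "jaw": 1},
  {"linear": [-0.043, -0.04, 0], "dr": [0, 0, 0], "jaw": 1},
  {"linear": [0, 0, 0], "dr": [0, 0, -10], "jaw": 1},
  {"linear": [0, 0, 0], "dr": [0, 0, -10], "jaw": 1},
  {"linear": [0, 0, 0], "dr": [0, 0, -10], "jaw": 1},
])

```text
clock: 1.98
tcp_pos: [0.5579, 0.0327, 0.2034]
orientation: [0.434, -3.106, 0.008]
contact_force: [-0.9, 0.1, -0.0]
grip_width: 0.0002
```

```bash
python3 - <<'E'
from h import *
togo([.567,.026,.207],(-.0175,-.005))
c=viewer.calibration("wrist"); im=viewer.grab_frame("wrist"); save("w1",im)
print(np.round(c["K"],1).tolist(),c["k1"],np.round(proj(c,np.array([.5,.007,.07])),1),np.round(proj(c,np.array([.517,.012,.077])),1))
import pickle; pickle.dump(c,open("pics/w1.pkl","wb"))
E
```

```text
t 1.975 tcp [0.5579 0.0327 0.2034] F [-0.91  0.08 -0.  ] w 0.0002
shift tool [-6.9 -8.9 -3.6] mm; tool axes x,y,z [[-0.962, -0.274, 0.006], [-0.274, 0.962, -0.005], [-0.005, -0.006, -1.0]]
turn deg [-0.26 -0.36 -0.05]
[[343.5, 0.0, 255.6], [0.0, 343.5, 187.3], [0.0, 0.0, 1.0]] -0.06938860869738907 [247.1  98.1] [247.2 119.9]
```

View pics/w1.png

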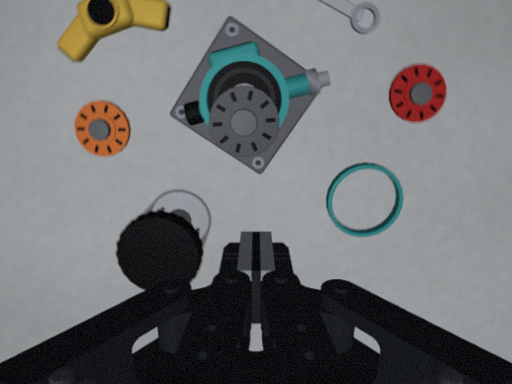

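```bash
cat >> h.py <<'E'
def circ(P,r=None):
    from scipy.optimize import least_squares
    P=np.array(P)[:,:2]; x0=np.r_[P.mean(0),.03]
    f=(lambda x:np.hypot(*(P-x[:2]).T)-(r or x[2]))
    s=least_squares(f,x0,loss="soft_l1",f_scale=.0005); return s.x, np.round(f(s.x)*1000,1)
E
python3 - <<'E'
from h import *
im=cv2.imread("pics/w1.png")[40:170,170:320]
cv2.imwrite("pics/w1z.png",cv2.resize(im,(690,598),interpolation=cv2.INTER_CUBIC))
E
```

```text
(no output)
```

View pics/w1z.png

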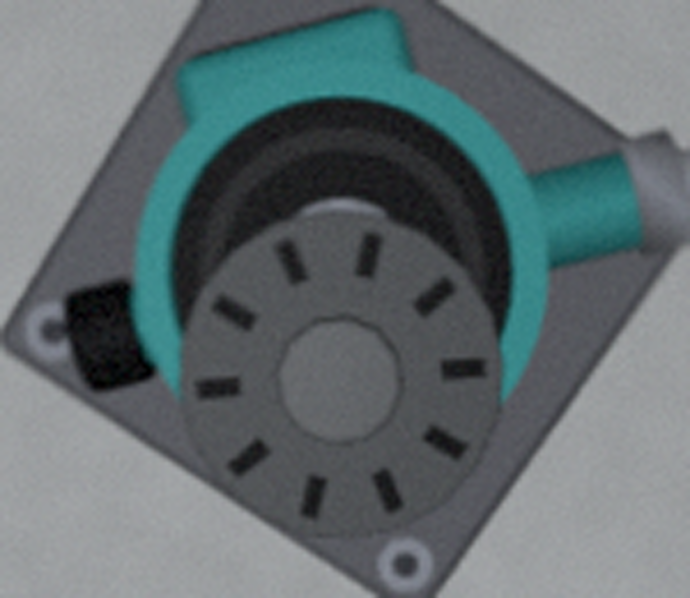

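The zoomed wrist view shows the cover disc centred at about (341,374) and the seat's inner rim circle at about (342,268).

```bash
python3 - <<'E'
from h import *
import pickle; c=pickle.load(open("pics/w1.pkl","rb"))
f=lambda u,v,z:onz(c,u/4.6+170-.4,v/4.6+40-.4,z)
print(circ([f(x,y,.07) for x,y in [(340,97),(172,270),(512,265),(225,143),(460,147),(180,220),(506,220)]]))
print(circ([f(x,y,.07) for x,y in [(134,270),(549,265),(440,82),(160,160),(540,210)]]))
print(circ([f(x,y,.077) for x,y in [(180,375),(502,370),(341,210),(341,537),(225,262),(455,262),(230,490),(455,486)]]))
print("button",f(341,380,.0845), f(341,380,.0845))
E
```

```text
(array([0.50175429, 0.00478434, 0.03140207]), array([-0. ,  0. , -0.1,  0.1, -0.1, -0.1,  0.2]))
(array([0.50156397, 0.00442421, 0.03829792]), array([-0.1,  0.1, -0.1,  0.2, -0.1]))
(array([0.51922156, 0.00949715, 0.02938478]), array([ 0. ,  0.2,  0.3,  0.2, -0.2, -0.1, -0. , -0.3]))
button [0.5188759  0.00979908 0.0845    ] [0.5188759  0.00979908 0.0845    ]
```

Measured offset is (17.5, 5.0) mm, so 18.2 mm, which is within the stated range. The top and wrist views agree. The tool's x axis already points along the push direction. I'll descend behind the cover.

```bash
python3 - <<'E'
from h import *
togo([.566,.0237,.073],(-.0175,-.005))
E
```

```text
t 2.025 tcp [0.5578 0.0327 0.2033] F [-0.88 -0.08 -0.41] w -0.0001
shift tool [ -6.2 -10.4 130.4] mm; tool axes x,y,z [[-0.96, -0.281, 0.006], [-0.281, 0.96, -0.004], [-0.005, -0.006, -1.0]]
turn deg [-0.26 -0.37  0.36]
```

Call:
drive_tool([
  {"linear": [-0.006, -0.0105, 0.03], "dr": [0, 0, 0], "jaw": 1},
  {"linear": [0, 0, 0.04], "dr": [-0.3, -0.4, 0.3], "jaw": 1},
  {"linear": [0, 0, 0.035], "dr": [0, 0, 0], "jaw": 1},
  {"linear": [0, 0, 0.01], "dr": [0, 0, 0], "jaw": 1},
  {"linear": [0, 0, 0], "dr": [0, 0, 0], "jaw": 1},
])

```text
clock: 2.65
tcp_pos: [0.5671, 0.0243, 0.0861]
orientation: [-0.42, 3.111, 0.002]
contact_force: [-0.0, -0.3, 0.7]
grip_width: 0.0
```

```bash
python3 - <<'E'
from h import *
togo([.566,.0237,.073],(-.0175,-.005))
im=viewer.grab_frame("wrist"); save("w2",im)
E
```

```text
t 2.65 tcp [0.5671 0.0243 0.0861] F [-0.02 -0.33  0.66] w 0.0
shift tool [ 1.2 -0.3 13.1] mm; tool axes x,y,z [[-0.964, -0.265, -0.002], [-0.265, 0.964, 0.001], [0.002, 0.002, -1.0]]
turn deg [ 0.07  0.13 -0.57]
```

View pics/w2.png

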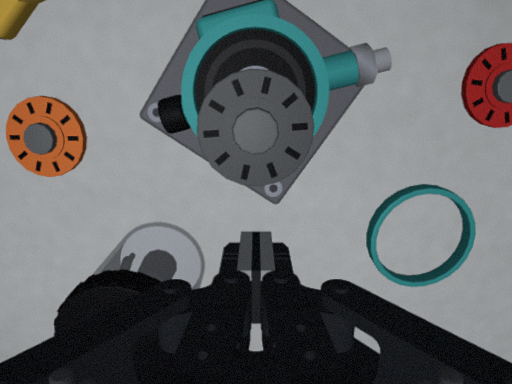

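```bash
python3 - <<'E'
from h import *
c=viewer.calibration("top"); p=onz(c,296,167,.096); print(p)
togo([p[0],p[1],.0861])
togo([.566,.0237,.073],(-.0175,-.005))
E
```

```text
[ 0.64818163 -0.03196834  0.096     ]
t 2.7 tcp [0.5674 0.0244 0.0866] F [0.07 0.86 0.19] w -0.0001
shift tool [-62.9 -75.8   0.6] mm; tool axes x,y,z [[-0.964, -0.265, -0.003], [-0.265, 0.964, 0.001], [0.003, 0.002, -1.0]]
t 2.7 tcp [0.5674 0.0244 0.0866] F [0.07 0.86 0.19] w -0.0001
shift tool [ 1.6 -0.4 13.6] mm; tool axes x,y,z [[-0.964, -0.265, -0.003], [-0.265, 0.964, 0.001], [0.003, 0.002, -1.0]]
turn deg [ 0.07  0.18 -0.55]
```

The canister's edge is 60 mm from the TCP, and the push moves away from it. I'll go down and start pushing.

Call:
drive_tool([
  {"linear": [0, 0, 0.0135], "dr": [0, 0, -0.5], "jaw": 1},
  {"linear": [0, 0, 0], "dr": [0, 0, 0], "jaw": 1},
])

```text
clock: 2.95
tcp_pos: [0.569, 0.0248, 0.0743]
orientation: [-0.434, 3.105, 0.003]
contact_force: [-0.6, 0.8, 0.4]
grip_width: 0.0001
```

```bash
python3 - <<'E'
from h import *
togo([.501+.0415*.96,.0055+.0415*.275,.073],(-.0175,-.005))
E
```

```text
t 2.95 tcp [0.569  0.0248 0.0743] F [-0.59  0.79  0.44] w 0.0001
shift tool [29.2  0.1  1.1] mm; tool axes x,y,z [[-0.962, -0.274, -0.007], [-0.274, 0.962, 0.001], [0.006, 0.003, -1.0]]
turn deg [ 0.05  0.4  -0.04]
```

Call:
drive_tool([
  {"linear": [0.003, 0, 0.001], "dr": [0, 0.4, 0], "jaw": 1},
  {"linear": [0.004, 0, 0], "dr": [0, 0, 0], "jaw": 1},
  {"linear": [0.004, 0, 0], "dr": [0, 0, 0], "jaw": 1},
  {"linear": [0.004, 0, 0], "dr": [0, 0, 0], "jaw": 1},
  {"linear": [0.004, 0, 0], "dr": [0, 0, 0], "jaw": 1},
  {"linear": [0, 0, 0], "dr": [0, 0, 0], "jaw": 1},
])

```text
clock: 3.7
tcp_pos: [0.55, 0.0191, 0.0745]
orientation: [-0.433, 3.11, 0.001]
contact_force: [-0.2, -0.4, -0.3]
grip_width: -0.0001
```

```bash
python3 - <<'E'
from h import *
togo([.501+.0415*.96,.0055+.0415*.275,.073],(-.0175,-.005))
im=viewer.grab_frame("wrist"); save("w3",im)
E
```

```text
t 3.7 tcp [0.55   0.0191 0.0745] F [-0.2  -0.35 -0.32] w -0.0001
shift tool [9.4 0.4 1.5] mm; tool axes x,y,z [[-0.962, -0.273, -0.001], [-0.273, 0.962, 0.001], [0.001, 0.001, -1.0]]
turn deg [ 0.04  0.08 -0.08]
```

View pics/w3.png

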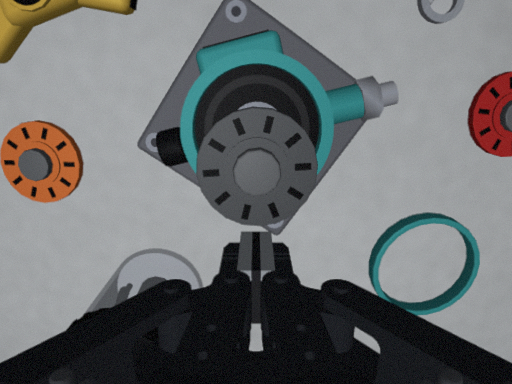

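Not in contact yet: the cover's lower edge is at row 225 and the fingertip at row 232. The cover is centred on the finger column (257). I'll continue.

Call:
drive_tool([
  {"linear": [0.004, 0, 0.001], "dr": [0, 0, 0], "jaw": 1},
  {"linear": [0.004, 0, 0.0005], "dr": [0, 0, 0], "jaw": 1},
  {"linear": [0.003, 0, 0], "dr": [0, 0, 0], "jaw": 1},
  {"linear": [0, 0, 0], "dr": [0, 0, 0], "jaw": 1},
])

```text
clock: 4.25
tcp_pos: [0.539, 0.0161, 0.0729]
orientation: [-0.434, 3.11, 0.001]
contact_force: [0.0, -0.1, 0.4]
grip_width: 0.0002
```

```bash
python3 - <<'E'
from h import *
togo([.501+.0415*.96,.0055+.0415*.275,.073],(-.0175,-.005))
im=viewer.grab_frame("wrist"); save("w4",im)
E
```

```text
t 4.25 tcp [0.539  0.0161 0.0729] F [ 0.03 -0.06  0.36] w 0.0002
shift tool [-2.   0.3 -0.1] mm; tool axes x,y,z [[-0.962, -0.274, -0.002], [-0.274, 0.962, 0.001], [0.001, 0.001, -1.0]]
turn deg [ 0.04  0.09 -0.06]
```

View pics/w4.png

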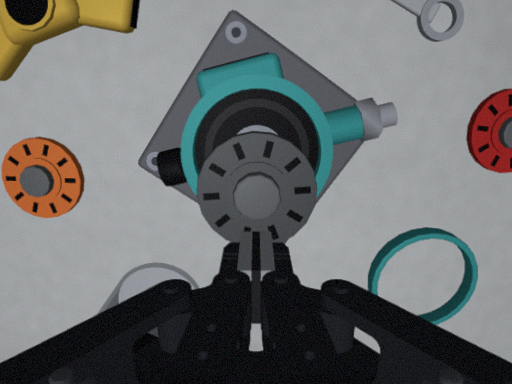

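```bash
python3 - <<'E'
from h import *
o=monitor.get_obs();R=Ro.from_rotvec(o["orientation"]);c=viewer.calibration("wrist")
for h in (-11,-6,0,6,11):
  print(h,[np.round(proj(c,o["tcp_pos"]+R.apply([h/1e3,w/1e3,0])),1) for w in (-10,0,10)])
print("cam",-np.array(c["R"]).T@c["t"], np.round(proj(c,np.array([.5188,.0098,.077])),1),np.round(proj(c,np.array([.501,.0055,.07])),1))
f=cv2.imread("pics/w4.png")[90:270,170:350]; cv2.imwrite("pics/w4z.png",cv2.resize(f,(594,594),interpolation=cv2.INTER_CUBIC))
E
```

```text
-11 [array([238.9, 247.8]), array([257.8, 247.8]), array([276.6, 247.7])]
-6 [array([238.8, 239.2]), array([257.8, 239.2]), array([276.8, 239.1])]
0 [array([238.6, 228.7]), array([257.8, 228.6]), array([277. , 228.6])]
6 [array([238.4, 217.9]), array([257.8, 217.9]), array([277.1, 217.8])]
11 [array([238.2, 208.8]), array([257.7, 208.7]), array([277.3, 208.7])]
cam [ 0.47070094 -0.00433208  0.23807415] [256.6 192. ] [258.  152.5]
```

View pics/w4z.png

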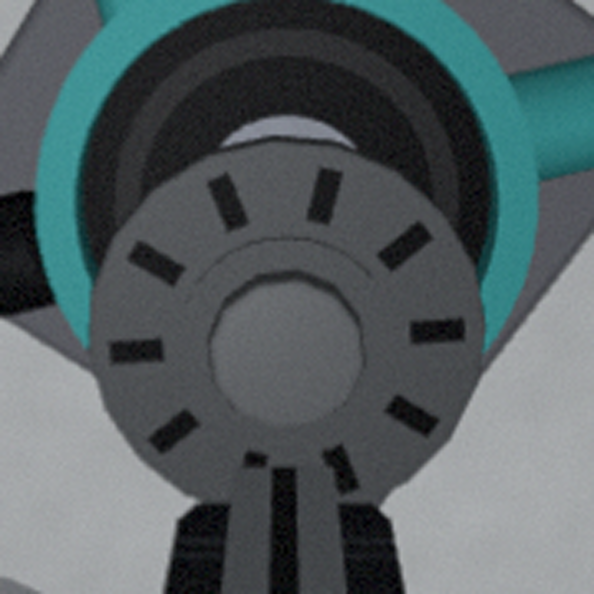

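The wrist view shows the fingertip overlapping the cover's edge with no force, and the cover hasn't moved. That disagrees with the expected tip position, so I'll check with the other cameras.

```bash
python3 - <<'E'
from h import *
o=monitor.get_obs()
a=viewer.grab_frame("scene");b=viewer.grab_frame("top");save("s5",a);save("t5",b)
for n,im in(("scene",a),("top",b)):
  c=viewer.calibration(n);print(n,proj(c,o["tcp_pos"]),proj(c,o["tcp_pos"]+[0,0,.1]))
  x,y=(242,170) if n=="scene" else (270,235)
  save(n[0]+"5z",cv2.resize(im[y-50:y+50,x-60:x+60],(720,600),interpolation=cv2.INTER_CUBIC))
E
```

```text
scene [247.07107442 184.69072492] [246.2291279  147.02121267]
top [272.27747219 221.10714279] [275.27501372 215.33368071]
```

View pics/s5z.png

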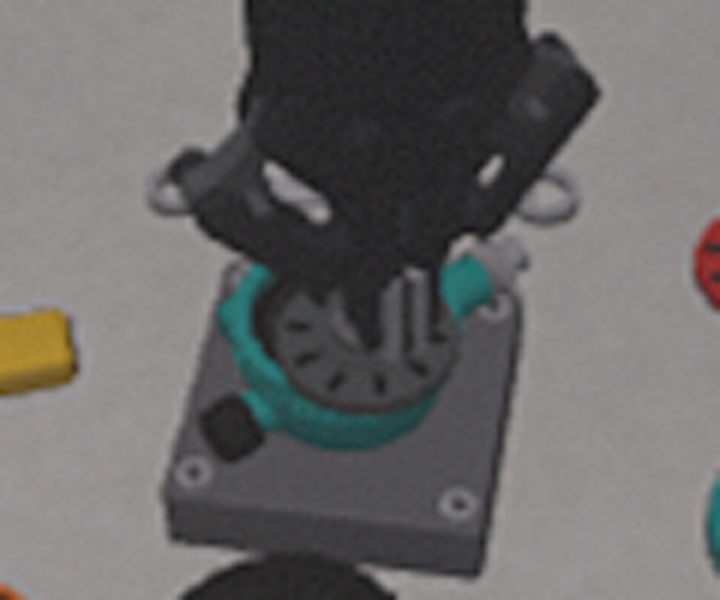

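View pics/t5z.png

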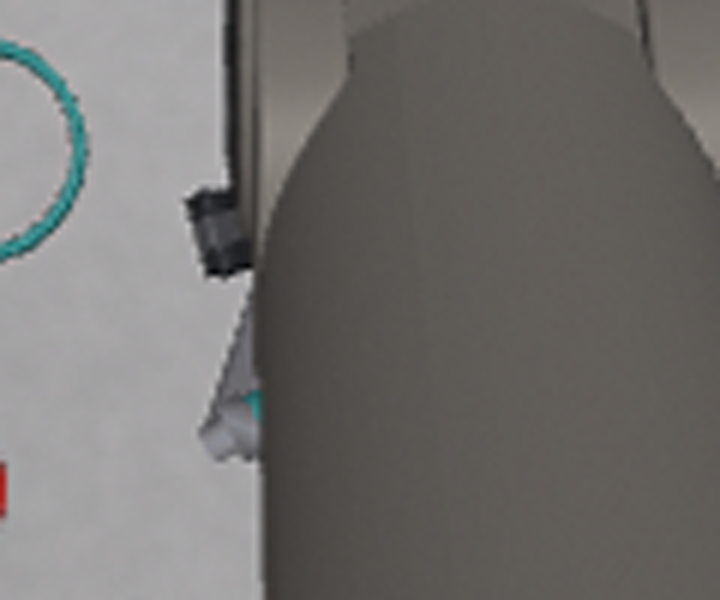

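The scene view puts the visible tip at (246,180), while the reported TCP should project to (247,185). The real tip therefore seems about 15 mm higher than reported, hovering over the cover. I'll retreat and probe the block top, which is at a known height of 30 mm.

Call:
drive_tool([
  {"linear": [-0.009, 0, -0.001], "dr": [0, 0, 0], "jaw": 1},
  {"linear": [-0.009, -0.004, 0], "dr": [0, 0, 0], "jaw": 1},
  {"linear": [0, 0, 0.012], "dr": [0, 0, 0], "jaw": 1},
  {"linear": [0, 0, 0.012], "dr": [0, 0, 0], "jaw": 1},
  {"linear": [0, 0, 0], "dr": [0, 0, 0], "jaw": 1},
])

```text
clock: 5.03
tcp_pos: [0.5595, 0.0176, 0.0478]
orientation: [-0.435, 3.11, 0.001]
contact_force: [0.1, 0.5, 0.2]
grip_width: -0.0
```

```bash
python3 - <<'E'
from h import *
togo([.501,.0055,.03],(-.0175,-.005))
a=viewer.grab_frame("scene");b=viewer.grab_frame("wrist");save("w6",b)
x,y=(242,170)
save("s6z",cv2.resize(a[y-50:y+50,x-60:x+60],(720,600),interpolation=cv2.INTER_CUBIC))
print(proj(viewer.calibration("scene"),monitor.get_obs()["tcp_pos"]))
E
```

```text
t 5.025 tcp [0.5595 0.0176 0.0478] F [0.1  0.49 0.24] w -0.0
shift tool [59.6  4.4 17.7] mm; tool axes x,y,z [[-0.962, -0.274, -0.002], [-0.274, 0.962, 0.001], [0.001, 0.001, -1.0]]
turn deg [ 0.04  0.09 -0.04]
[249.74508117 200.70441599]
```

View pics/s6z.png

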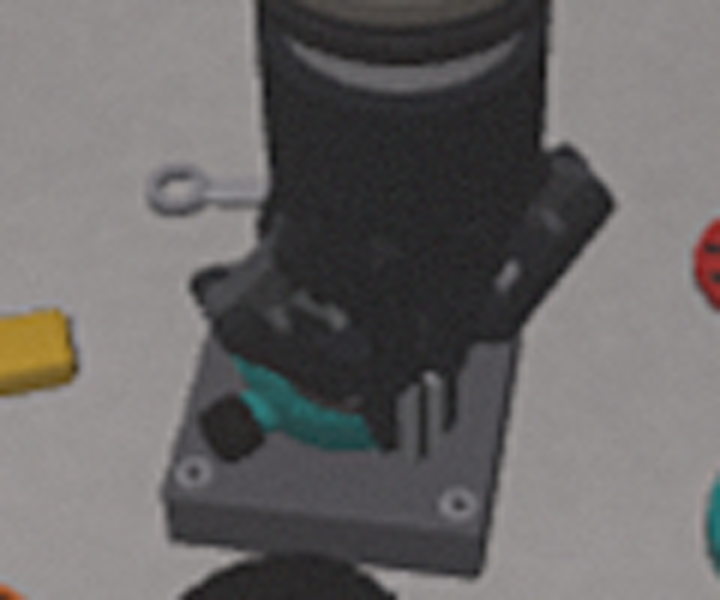

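View pics/w6.png

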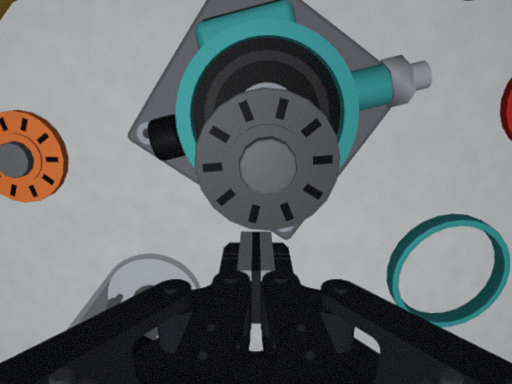

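The tip is again about 5 px above the predicted spot (196 against 201). I'll probe down in small steps.

Call:
drive_tool([
  {"linear": [0, 0, 0.006], "dr": [0, 0, 0], "jaw": 1},
  {"linear": [0, 0, 0.006], "dr": [0, 0, 0], "jaw": 1},
  {"linear": [0, 0, 0.002], "dr": [0, 0, 0], "jaw": 1},
  {"linear": [0, 0, 0.002], "dr": [0, 0, 0], "jaw": 1},
])

```text
clock: 5.62
tcp_pos: [0.5605, 0.0177, 0.0323]
orientation: [-0.434, 3.107, 0.001]
contact_force: [-0.3, 0.6, -1.0]
grip_width: 0.0002
```

Call:
drive_tool([
  {"linear": [0, 0, 0.0015], "dr": [0, 0, 0], "jaw": 1},
  {"linear": [0, 0, 0.0015], "dr": [0, 0, 0], "jaw": 1},
  {"linear": [0, 0, 0.0015], "dr": [0, 0, 0], "jaw": 1},
])

```text
clock: 6.0
tcp_pos: [0.5607, 0.0177, 0.0277]
orientation: [-0.434, 3.107, 0.002]
contact_force: [0.0, -0.3, -0.4]
grip_width: -0.0003
```

Call:
drive_tool([
  {"linear": [0, 0, 0.002], "dr": [0, 0, 0], "jaw": 1},
  {"linear": [0, 0, 0.002], "dr": [0, 0, 0], "jaw": 1},
  {"linear": [0, 0, 0.002], "dr": [0, 0, 0], "jaw": 1},
])

```text
clock: 6.38
tcp_pos: [0.5608, 0.0178, 0.0214]
orientation: [-0.434, 3.107, 0.002]
contact_force: [-0.1, 0.2, 0.4]
grip_width: 0.0002
```

Call:
drive_tool([
  {"linear": [0, 0, 0.002], "dr": [0, 0, 0], "jaw": 1},
  {"linear": [0, 0, 0.002], "dr": [0, 0, 0], "jaw": 1},
  {"linear": [0, 0, 0], "dr": [0, 0, 0], "jaw": 1},
])

```text
clock: 6.75
tcp_pos: [0.5607, 0.0177, 0.0169]
orientation: [-0.434, 3.107, 0.002]
contact_force: [0.5, -0.2, -0.2]
grip_width: -0.0002
```

```bash
python3 - <<'E'
from h import *
togo([.501,.0055,.03],(-.0175,-.005))
a=viewer.grab_frame("scene");x,y=(242,170)
save("s7z",cv2.resize(a[y-50:y+50,x-60:x+60],(720,600),interpolation=cv2.INTER_CUBIC))
print(proj(viewer.calibration("scene"),monitor.get_obs()["tcp_pos"]))
E
```

```text
t 6.75 tcp [0.5607 0.0177 0.0169] F [ 0.48 -0.16 -0.18] w -0.0002
shift tool [ 60.7   4.6 -13.4] mm; tool axes x,y,z [[-0.962, -0.274, -0.005], [-0.274, 0.962, 0.0], [0.004, 0.002, -1.0]]
turn deg [ 0.02  0.26 -0.04]
[249.99602372 210.51930183]
```

View pics/s7z.png

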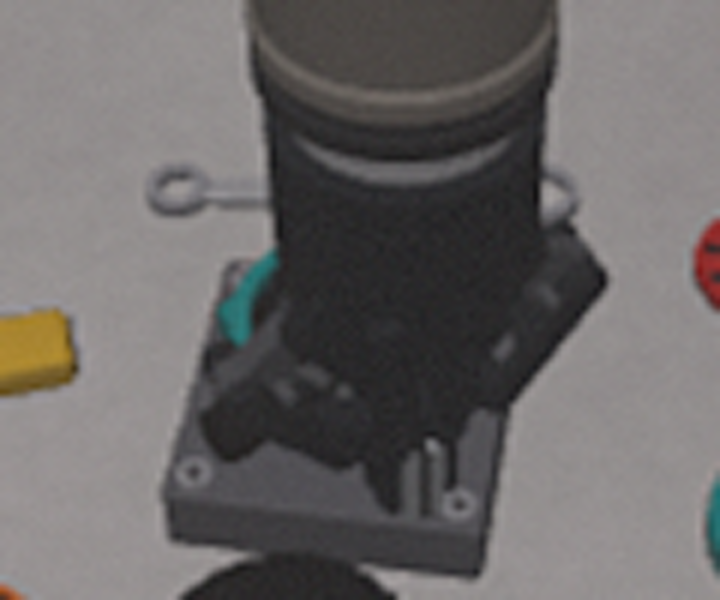

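Call:
drive_tool([
  {"linear": [0, 0, 0.0015], "dr": [0, 0, 0], "jaw": 1},
  {"linear": [0, 0, 0.0015], "dr": [0, 0, 0], "jaw": 1},
])

```text
clock: 7.05
tcp_pos: [0.561, 0.0178, 0.014]
orientation: [-0.434, 3.106, 0.002]
contact_force: [-1.1, 0.2, -0.3]
grip_width: 0.0001
```

No contact yet at a TCP height of 14 mm. I shouldn't go lower here, because the gripper body is close above the cover. I'll probe the exposed rim on the robot's side instead, which is at 70 mm and is the height I actually need.

Call:
drive_tool([
  {"linear": [0, 0, -0.04], "dr": [0, 0, 0], "jaw": 1},
  {"linear": [0, 0, -0.045], "dr": [0, 0.2, 0], "jaw": 1},
  {"linear": [0.048, 0.004, 0], "dr": [0, 0, 0], "jaw": 1},
  {"linear": [0.048, 0, 0], "dr": [0, 0, 0], "jaw": 1},
  {"linear": [0, 0, 0.02], "dr": [0, 0, 0], "jaw": 1},
  {"linear": [0, 0, 0], "dr": [0, 0, 0], "jaw": 1},
])

```text
clock: 7.8
tcp_pos: [0.4653, -0.0052, 0.0815]
orientation: [-0.435, 3.108, 0.001]
contact_force: [0.8, -0.6, 0.8]
grip_width: 0.0001
```

```bash
python3 - <<'E'
from h import *
togo([.501-.036*.962,.0055-.036*.274,.057],(-.0175,-.005))
a=viewer.grab_frame("scene");x,y=(242,170)
save("s8z",cv2.resize(a[y-50:y+50,x-60:x+60],(720,600),interpolation=cv2.INTER_CUBIC))
b=viewer.grab_frame("wrist");save("w8",b)
E
```

```text
t 7.8 tcp [ 0.4653 -0.0052  0.0815] F [ 0.79 -0.63  0.79] w 0.0001
shift tool [-1.1  0.5 24.5] mm; tool axes x,y,z [[-0.962, -0.274, -0.004], [-0.274, 0.962, 0.0], [0.003, 0.001, -1.0]]
turn deg [ 0.01  0.21 -0.03]
```

View pics/s8z.png

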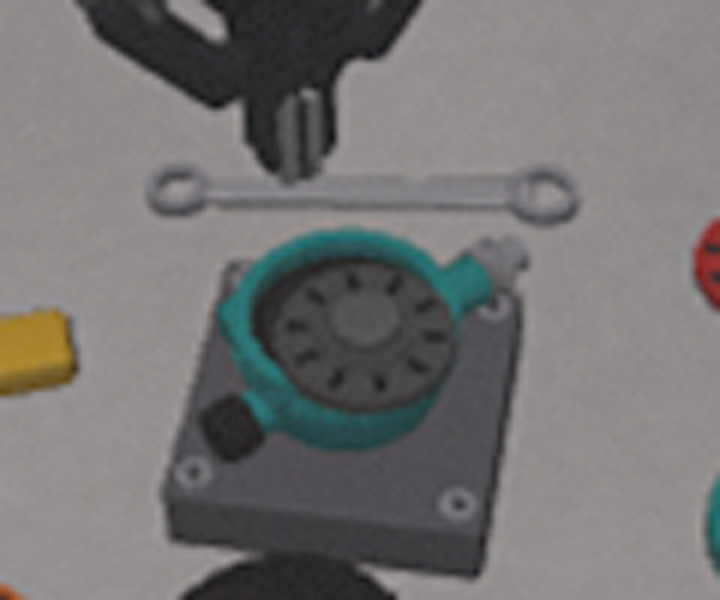

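View pics/w8.png

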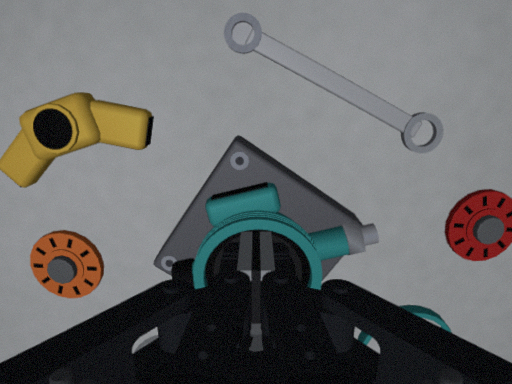

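```bash
python3 - <<'E'
from h import *
s=viewer.calibration("scene");w=viewer.calibration("wrist");o=monitor.get_obs();R=Ro.from_rotvec(o["orientation"])
print(proj(s,o["tcp_pos"]))
o1,d1=ray(s,182+297/6-.4,120+180/6-.4);o2,d2=ray(w,256,232)
d1/=np.linalg.norm(d1);d2/=np.linalg.norm(d2)
a=np.linalg.lstsq(np.c_[d1,-d2],o2-o1,rcond=None)[0];p=o1+a[0]*d1;q=o2+a[1]*d2
print(p,q,"tool frame",R.inv().apply(p-o["tcp_pos"])*1e3,R.inv().apply(q-o["tcp_pos"])*1e3)
# for the plane-lines in tool frame
for n,c,u,v in(("s",s,182+297/6-.4,120+180/6-.4),("w",w,256,232)):
  O,D=ray(c,u,v);O=R.inv().apply(O-o["tcp_pos"]);D=R.inv().apply(D)
  for z in(0,-.01,-.02,-.03):print(n,z,(O+D*(z-O[2])/D[2])*1e3)
E
```

```text
[230.78824158 156.1363439 ]
[ 0.4626821  -0.00328688  0.09662567] [ 0.46277022 -0.007197    0.09618473] tool frame [  3.22377184   2.90931009 -14.25262308] [  4.21360804  -0.87501521 -13.81637875]
s 0 [17.07152327  8.17435209  0.        ]
s -0.01 [  7.35559144   4.48026576 -10.        ]
s -0.02 [ -2.36034039   0.78617944 -20.        ]
s -0.03 [-12.07627221  -2.90790688 -30.        ]
w 0 [-1.88900354 -0.87852149  0.        ]
w -0.01 [  2.52793645  -0.87598372 -10.        ]
w -0.02 [  6.94487643  -0.87344594 -20.        ]
w -0.03 [ 11.36181642  -0.87090817 -30.        ]
```

Treating the scene edge as the back (-w) and the wrist edge as the front (+w) gives w of about 10.6 mm, which matches the 22 mm pads. The tips come out about 28 mm above the reported TCP. I'll confirm by touching the rim, where contact should come at a TCP height of about 42 mm.

Call:
drive_tool([
  {"linear": [0, 0, 0.013], "dr": [0, 0, 0], "jaw": 1},
  {"linear": [0, 0, 0.013], "dr": [0, 0, 0], "jaw": 1},
  {"linear": [0, 0, 0.002], "dr": [0, 0, 0], "jaw": 1},
  {"linear": [0, 0, 0.002], "dr": [0, 0, 0], "jaw": 1},
  {"linear": [0, 0, 0.002], "dr": [0, 0, 0], "jaw": 1},
])

```text
clock: 8.52
tcp_pos: [0.4686, -0.0048, 0.0486]
orientation: [-0.435, 3.105, 0.0]
contact_force: [-0.5, -0.4, 0.1]
grip_width: -0.0001
```

Call:
drive_tool([
  {"linear": [0, 0, 0.002], "dr": [0, 0, 0], "jaw": 1},
  {"linear": [0, 0, 0.0015], "dr": [0, 0, 0], "jaw": 1},
  {"linear": [0, 0, 0.001], "dr": [0, 0, 0], "jaw": 1},
])

```text
clock: 8.9
tcp_pos: [0.4688, -0.0048, 0.047]
orientation: [-0.433, 3.105, 0.003]
contact_force: [-4.3, -0.5, 13.4]
grip_width: 0.0001
```

```bash
python3 - <<'E'
from h import *
togo([.501-.036*.962,.0055-.036*.274,.042],(-.0175,-.005))
a=viewer.grab_frame("scene");x,y=(242,170)
save("s9z",cv2.resize(a[y-50:y+50,x-60:x+60],(720,600),interpolation=cv2.INTER_CUBIC))
E
```

```text
t 8.9 tcp [ 0.4688 -0.0048  0.047 ] F [-4.27 -0.51 13.37] w 0.0001
shift tool [2.3 1.  5. ] mm; tool axes x,y,z [[-0.962, -0.274, -0.007], [-0.274, 0.962, 0.001], [0.006, 0.003, -1.0]]
turn deg [ 0.06  0.39 -0.05]
```

View pics/s9z.png

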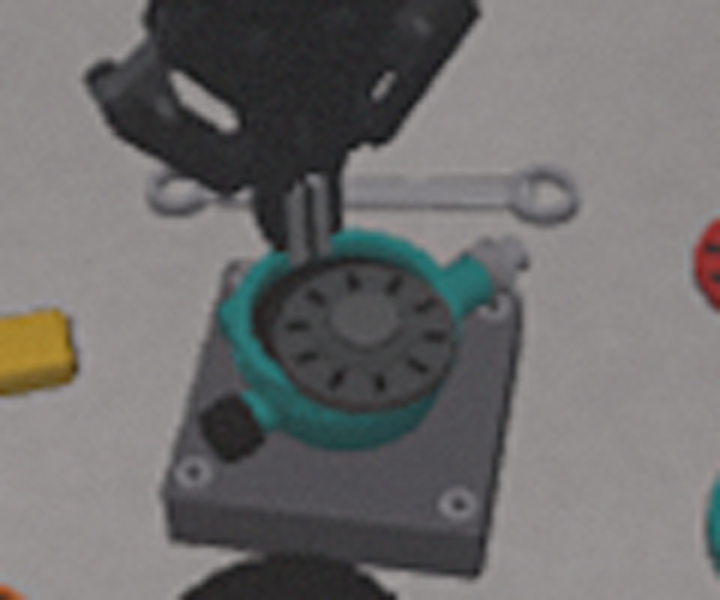

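Contact came at a TCP height of 47 mm with 13 N, so the tips are about 23 mm above the reported TCP. A tip height of 73 mm therefore means a TCP height of about 50.5 mm. I'll go back to the far side and push at that height.

Call:
drive_tool([
  {"linear": [0, 0, -0.04], "dr": [0, 0.4, 0], "jaw": 1},
  {"linear": [-0.01, 0.001, -0.02], "dr": [0, 0, 0], "jaw": 1},
  {"linear": [-0.045, 0, 0], "dr": [0, 0, 0], "jaw": 1},
  {"linear": [-0.047, 0, 0], "dr": [0, 0, 0], "jaw": 1},
  {"linear": [0, 0, 0.03], "dr": [0, 0, 0], "jaw": 1},
  {"linear": [0, 0, 0.018], "dr": [0, 0, 0], "jaw": 1},
  {"linear": [0, 0, 0], "dr": [0, 0, 0], "jaw": 1},
])

```text
clock: 9.82
tcp_pos: [0.5701, 0.0252, 0.0613]
orientation: [-0.433, 3.108, 0.003]
contact_force: [-0.1, 0.1, -0.2]
grip_width: -0.0003
```

```bash
python3 - <<'E'
from h import *
togo([.501+.066*.962,.0055+.066*.274,.0505],(-.0175,-.005))
E
```

```text
t 9.825 tcp [0.5701 0.0252 0.0613] F [-0.13  0.12 -0.23] w -0.0003
shift tool [ 5.9 -0.  10.8] mm; tool axes x,y,z [[-0.962, -0.274, -0.004], [-0.274, 0.962, 0.002], [0.003, 0.003, -1.0]]
turn deg [ 0.09  0.23 -0.07]
```

Call:
drive_tool([
  {"linear": [0, 0, 0.0105], "dr": [0, 0.2, 0], "jaw": 1},
  {"linear": [0.005, 0, 0], "dr": [0, 0, 0], "jaw": 1},
  {"linear": [0.005, 0, 0], "dr": [0, 0, 0], "jaw": 1},
  {"linear": [0.003, 0, 0], "dr": [0, 0, 0], "jaw": 1},
  {"linear": [0.003, 0, 0], "dr": [0, 0, 0], "jaw": 1},
  {"linear": [0, 0, 0], "dr": [0, 0, 0], "jaw": 1},
])

```text
clock: 10.58
tcp_pos: [0.5543, 0.02, 0.0528]
orientation: [-0.432, 3.108, 0.003]
contact_force: [-0.1, -0.2, 0.5]
grip_width: -0.0
```

```bash
python3 - <<'E'
from h import *
togo([.501+.040*.962,.0055+.040*.274,.0505],(-.0175,-.005))
save("w10",viewer.grab_frame("wrist"))
w=viewer.calibration("wrist");print(proj(w,np.array([.5188,.0098,.077])))
E
```

```text
t 10.575 tcp [0.5543 0.02   0.0528] F [-0.11 -0.16  0.51] w -0.0
shift tool [15.2  0.6  2.2] mm; tool axes x,y,z [[-0.962, -0.272, -0.004], [-0.272, 0.962, 0.001], [0.003, 0.002, -1.0]]
turn deg [ 0.08  0.21 -0.13]
[257.51448608 170.64553868]
```

View pics/w10.png

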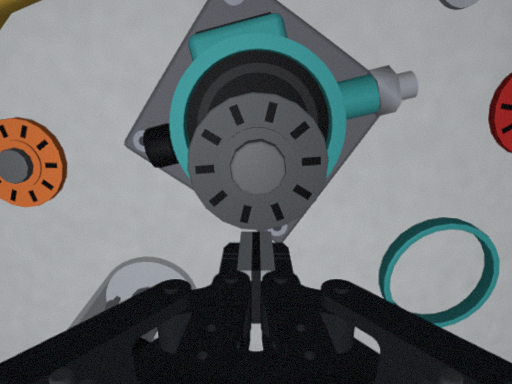

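The cover's edge is at row 230 and the fingertip at row 232, so contact is imminent. I'll lower 2 mm and push in small steps.

Call:
drive_tool([
  {"linear": [0, 0.0004, 0.002], "dr": [0, 0.2, 0], "jaw": 1},
  {"linear": [0.003, 0, 0.0003], "dr": [0, 0, 0], "jaw": 1},
  {"linear": [0.003, 0, 0.0002], "dr": [0, 0, 0], "jaw": 1},
  {"linear": [0.003, 0, 0], "dr": [0, 0, 0], "jaw": 1},
  {"linear": [0, 0, 0], "dr": [0, 0, 0], "jaw": 1},
])

```text
clock: 11.25
tcp_pos: [0.5479, 0.0185, 0.0514]
orientation: [-0.432, 3.107, 0.002]
contact_force: [1.3, -0.0, 2.3]
grip_width: 0.0001
```

```bash
python3 - <<'E'
from h import *
togo([.501+.037*.962,.0055+.037*.274,.0505],(-.0175,-.005))
save("w11",viewer.grab_frame("wrist"))
w=viewer.calibration("wrist");print("unmoved cover at",proj(w,np.array([.5188,.0098,.077])))
E
```

```text
t 11.25 tcp [0.5479 0.0185 0.0514] F [ 1.3  -0.01  2.33] w 0.0001
shift tool [11.7  0.3  0.8] mm; tool axes x,y,z [[-0.962, -0.273, -0.005], [-0.273, 0.962, 0.001], [0.005, 0.002, -1.0]]
turn deg [ 0.04  0.3  -0.1 ]
unmoved cover at [257.00307038 186.77319783]
```

View pics/w11.png

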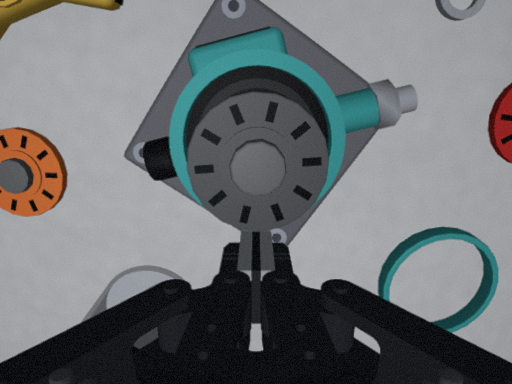

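The cover is sliding, now at row 165 against 187 if it had stayed, and it stays aligned. I'll keep pushing.

Call:
drive_tool([
  {"linear": [0.002, 0, 0.0002], "dr": [0, 0.2, 0], "jaw": 1},
  {"linear": [0.002, 0, 0], "dr": [0, 0, 0], "jaw": 1},
  {"linear": [0.002, 0, 0], "dr": [0, 0, 0], "jaw": 1},
  {"linear": [0, 0, 0], "dr": [0, 0, 0], "jaw": 1},
])

```text
clock: 11.8
tcp_pos: [0.5412, 0.0166, 0.0508]
orientation: [-0.433, 3.112, 0.001]
contact_force: [0.6, -0.5, -0.5]
grip_width: 0.0002
```

```bash
python3 - <<'E'
from h import *
togo([.501+.037*.962,.0055+.037*.274,.0505],(-.0175,-.005))
save("w12",viewer.grab_frame("wrist"))
E
```

```text
t 11.8 tcp [0.5412 0.0166 0.0508] F [ 0.57 -0.5  -0.53] w 0.0002
shift tool [4.7 0.3 0.3] mm; tool axes x,y,z [[-0.962, -0.273, -0.0], [-0.273, 0.962, 0.001], [-0.0, 0.001, -1.0]]
turn deg [ 0.05  0.01 -0.11]
```

View pics/w12.png

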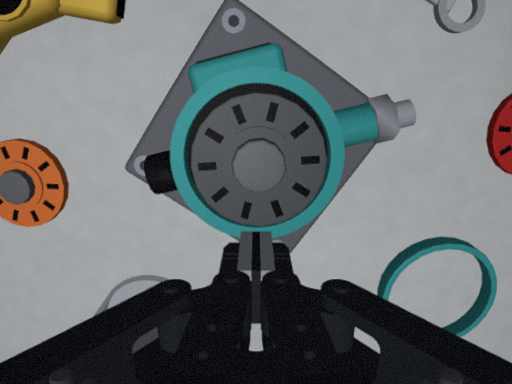

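The cover has tipped into the seat. The trailing edge is still near the finger, so I'll push a little more.

Call:
drive_tool([
  {"linear": [0.002, 0, 0], "dr": [0, 0, 0], "jaw": 1},
  {"linear": [0.002, 0, 0], "dr": [0, 0, 0], "jaw": 1},
  {"linear": [0, 0, 0], "dr": [0, 0, 0], "jaw": 1},
])

```text
clock: 12.22
tcp_pos: [0.5355, 0.0152, 0.0499]
orientation: [0.432, -3.109, -0.001]
contact_force: [-0.0, 0.3, -0.3]
grip_width: 0.0
```

```bash
python3 - <<'E'
from h import *
togo([.501+.037*.962,.0055+.037*.274,.0505],(-.0175,-.005))
a=viewer.grab_frame("wrist");save("w13z",cv2.resize(a[50:270,150:370],(594,594),interpolation=cv2.INTER_CUBIC))
E
```

```text
t 12.225 tcp [0.5355 0.0152 0.0499] F [-0.01  0.34 -0.26] w 0.0
shift tool [-1.2  0.1 -0.6] mm; tool axes x,y,z [[-0.962, -0.273, 0.003], [-0.273, 0.962, 0.001], [-0.003, 0.0, -1.0]]
turn deg [ 0.07 -0.17 -0.11]
```

View pics/w13z.png

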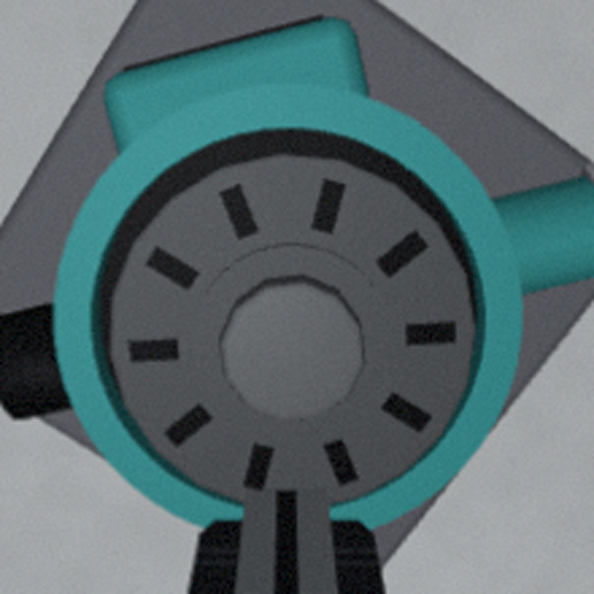

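The finger now passes above the cover's edge with no force, so it seems to have dropped. I'll lift and look.

Call:
drive_tool([
  {"linear": [-0.003, 0, -0.03], "dr": [0, 0, 0], "jaw": 1},
  {"linear": [-0.03, 0, -0.045], "dr": [0, 0, 0], "jaw": 1},
  {"linear": [0, 0, 0], "dr": [0, 0, 0], "jaw": 1},
])

```text
clock: 12.65
tcp_pos: [0.5678, 0.0244, 0.1264]
orientation: [0.432, -3.107, -0.001]
contact_force: [-0.3, -0.1, 1.0]
grip_width: -0.0002
```

```bash
python3 - <<'E'
from h import *
import pickle
togo([.501,.0055,.1],(-.0175,-.005))
c=viewer.calibration("wrist");a=viewer.grab_frame("wrist");pickle.dump(c,open("pics/w14.pkl","wb"));save("w14",a)
u,v=proj(c,np.array([.501,.0055,.07])).astype(int);print(u,v)
y0=max(v-75,0);x0=u-75;print(x0,y0)
save("w14z",cv2.resize(a[y0:y0+150,x0:x0+150],(600,600),interpolation=cv2.INTER_CUBIC))
s=viewer.grab_frame("scene");x,y=(242,180);save("s14z",cv2.resize(s[y-40:y+40,x-48:x+48],(720,600),interpolation=cv2.INTER_CUBIC))
E
```

```text
t 12.65 tcp [0.5678 0.0244 0.1264] F [-0.31 -0.05  1.01] w -0.0002
shift tool [69.3  0.  26.7] mm; tool axes x,y,z [[-0.962, -0.273, 0.004], [-0.273, 0.962, 0.001], [-0.005, 0.0, -1.0]]
turn deg [ 0.07 -0.25 -0.11]
257 89
182 14
```

View pics/w14z.png

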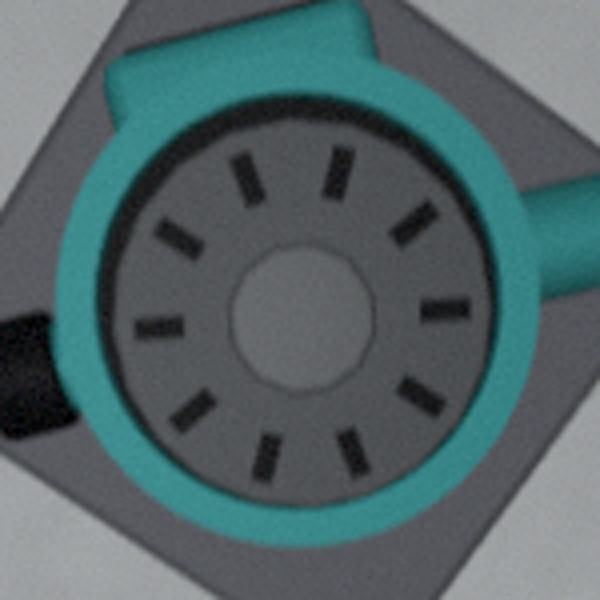

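View pics/s14z.png

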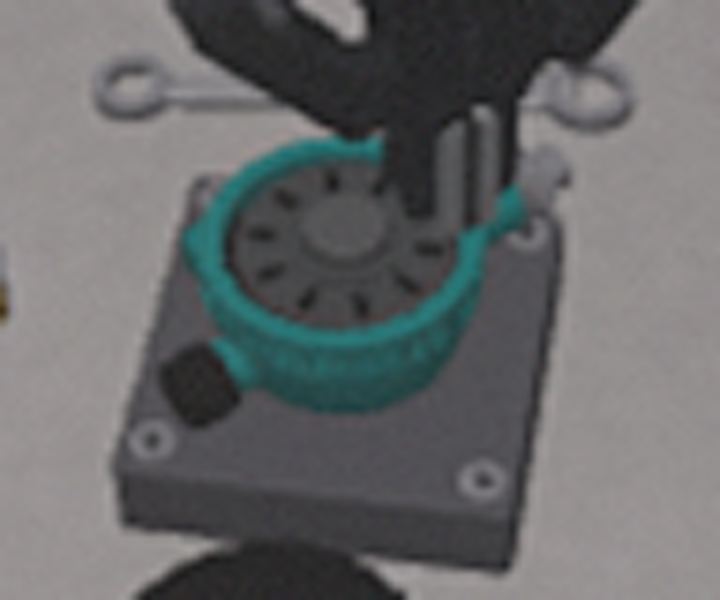

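The cover lies inside the ring all round, near-circular with even shading, so it looks home. Next I'll measure the button centre and check the flatness.

```bash
python3 - <<'E'
from h import *
import pickle; c=pickle.load(open("pics/w14.pkl","rb"))
f=lambda u,v,z:onz(c,u/4+182-.4,v/4+14-.4,z)
print("cover",circ([f(x,y,.07) for x,y in [(113,318),(497,308),(305,119),(305,507),(170,180),(440,175),(165,445),(447,438)]]))
print("rim",circ([f(x,y,.07) for x,y in [(54,310),(541,300),(298,548),(110,455),(480,455),(400,72)]]))
b=f(303,320,.0775);print("button",b)
bo=np.array([b[0],b[1],.062])
togo(bo-np.array([.962,.274,0])*.0015,(-.0175,-.005))
E
```

```text
cover (array([0.50283036, 0.00653263, 0.02972515]), array([ 0.4,  0.4, -0.1, -0.1, -0.4,  0.1,  0.1, -0.4]))
rim (array([0.50138887, 0.00475297, 0.03795819]), array([ 0.1,  0.3,  0.3, -0.1, -0.5, -0.1]))
button [0.50300952 0.00620824 0.0775    ]
t 12.75 tcp [0.5631 0.0233 0.1228] F [ 0.5  -0.03 -0.77] w -0.0001
shift tool [63.2 -0.2 61.6] mm; tool axes x,y,z [[-0.962, -0.272, 0.013], [-0.272, 0.962, 0.002], [-0.013, -0.001, -1.0]]
turn deg [ 0.13 -0.73 -0.16]
```

With its top at the home plane (z = 70 mm), the cover's radius comes out 29.7 mm against the true 30. If it were still up on the rim this would read about 31, so the cover is home, within 2 mm of centre. I'll move above the button.

Call:
drive_tool([
  {"linear": [0.032, 0, 0], "dr": [0, -0.7, 0], "jaw": 1},
  {"linear": [0.031, 0, 0.02], "dr": [0, 0, 0], "jaw": 1},
  {"linear": [0, 0, 0.034], "dr": [0, 0, 0], "jaw": 1},
  {"linear": [0, 0, 0], "dr": [0, 0, 0], "jaw": 1},
])

```text
clock: 13.25
tcp_pos: [0.4944, 0.0046, 0.0641]
orientation: [0.429, -3.102, -0.003]
contact_force: [0.4, -0.5, 0.4]
grip_width: -0.0001
```

```bash
python3 - <<'E'
from h import *
togo([.503-.0014,.0062-.0004,.06],(-.0175,-.005))
a=viewer.grab_frame("wrist");save("w15",a)
E
```

```text
t 13.25 tcp [0.4944 0.0046 0.0641] F [ 0.37 -0.54  0.36] w -0.0001
shift tool [-7.2 -0.8  4.1] mm; tool axes x,y,z [[-0.962, -0.271, 0.009], [-0.271, 0.962, 0.003], [-0.01, 0.001, -1.0]]
turn deg [ 0.18 -0.53 -0.2 ]
```

View pics/w15.png

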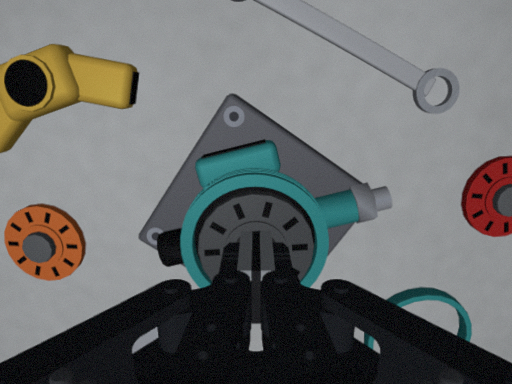

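Call:
drive_tool([
  {"linear": [-0.007, -0.0008, 0], "dr": [0.2, -0.5, -0.2], "jaw": 1},
  {"linear": [0, 0, 0.003], "dr": [0, 0, 0], "jaw": 1},
  {"linear": [0, 0, 0], "dr": [0, 0, 0], "jaw": 1},
])

```text
clock: 13.68
tcp_pos: [0.5051, 0.0059, 0.0641]
orientation: [-0.435, 3.106, -0.001]
contact_force: [0.1, -0.1, 0.5]
grip_width: -0.0005
```

```bash
python3 - <<'E'
from h import *
togo([.503-.0014,.0062-.0004,.055],(-.0175,-.005))
E
```

```text
t 13.675 tcp [0.5051 0.0059 0.0641] F [ 0.14 -0.09  0.45] w -0.0005
shift tool [3.5 0.9 9.1] mm; tool axes x,y,z [[-0.962, -0.275, -0.006], [-0.275, 0.962, -0.001], [0.006, 0.0, -1.0]]
turn deg [-0.08  0.32 -0.  ]
```

Call:
drive_tool([
  {"linear": [0.0025, 0.0007, 0.003], "dr": [0, 0.2, 0], "jaw": 1},
  {"linear": [0, 0, 0.003], "dr": [0, 0, 0], "jaw": 1},
  {"linear": [0, 0, 0.002], "dr": [0, 0, 0], "jaw": 1},
  {"linear": [0, 0, 0], "dr": [0, 0, 0], "jaw": 1},
])

```text
clock: 14.18
tcp_pos: [0.5027, 0.0061, 0.056]
orientation: [-0.436, 3.108, -0.002]
contact_force: [0.0, -0.4, 0.7]
grip_width: -0.0002
```

```bash
python3 - <<'E'
from h import *
togo([.503-.0014,.0062-.0004,.0507],(-.0175,-.005))
E
```

```text
t 14.175 tcp [0.5027 0.0061 0.056 ] F [ 0.03 -0.39  0.73] w -0.0002
shift tool [1.2 0.1 5.3] mm; tool axes x,y,z [[-0.961, -0.275, -0.003], [-0.275, 0.961, -0.001], [0.003, -0.001, -1.0]]
turn deg [-0.08  0.15  0.01]
```

The tool is aligned over the button. I'll press in 1 mm steps.

Call:
drive_tool([
  {"linear": [0.0005, 0, 0.0015], "dr": [0, 0, 0], "jaw": 1},
  {"linear": [0, 0, 0.001], "dr": [0, 0, 0], "jaw": 1},
])

```text
clock: 14.42
tcp_pos: [0.5024, 0.0059, 0.0535]
orientation: [-0.435, 3.108, -0.002]
contact_force: [-0.7, 0.3, 2.2]
grip_width: -0.0002
```

Call:
drive_tool([
  {"linear": [0, 0, 0.001], "dr": [0, 0, 0], "jaw": 1},
  {"linear": [0, 0, 0.001], "dr": [0, 0, 0], "jaw": 1},
])

```text
clock: 14.68
tcp_pos: [0.5024, 0.0059, 0.0517]
orientation: [-0.435, 3.108, -0.001]
contact_force: [-0.1, 0.3, 3.9]
grip_width: 0.0
```

Call:
drive_tool([
  {"linear": [0, 0, 0.001], "dr": [0, 0, 0], "jaw": 1},
  {"linear": [0, 0, 0.0008], "dr": [0, 0, 0], "jaw": 1},
])

```text
clock: 14.92
tcp_pos: [0.5025, 0.0059, 0.0504]
orientation: [-0.435, 3.108, -0.001]
contact_force: [-4.0, -0.6, 15.6]
grip_width: 0.0
```

The button bottomed out at 15.6 N, 4 mm below first contact. I'll hold briefly, then lift away.

Call:
drive_tool([
  {"linear": [0, 0, 0], "dr": [0, 0, 0], "jaw": 1},
  {"linear": [0, 0, 0], "dr": [0, 0, 0], "jaw": 1},
])

```text
clock: 15.18
tcp_pos: [0.5024, 0.0059, 0.0507]
orientation: [-0.435, 3.108, -0.0]
contact_force: [-1.4, 0.4, 3.7]
grip_width: -0.0001
```

Call:
drive_tool([
  {"linear": [0, 0, -0.003], "dr": [0, 0, 0], "jaw": 1},
  {"linear": [0, 0, -0.005], "dr": [0, 0, 0], "jaw": 1},
  {"linear": [0, 0, -0.03], "dr": [0, 0, 0], "jaw": 1},
  {"linear": [-0.03, 0, -0.04], "dr": [0, 0, 0], "jaw": 1},
  {"linear": [-0.04, 0, -0.02], "dr": [0, 0, 0], "jaw": 1},
  {"linear": [0, 0, 0], "dr": [0, 0, 0], "jaw": 1},
  {"linear": [0, 0, 0], "dr": [0, 0, 0], "jaw": 1},
])

```text
clock: 16.05
tcp_pos: [0.5692, 0.025, 0.1511]
orientation: [-0.435, 3.111, -0.002]
contact_force: [-0.6, -0.5, -0.1]
grip_width: 0.0004
```

```bash
python3 - <<'E'
from h import *
import pickle
togo([.501,.0055,.1],(-.0175,-.005))
c=viewer.calibration("wrist");a=viewer.grab_frame("wrist");pickle.dump(c,open("pics/w16.pkl","wb"));save("w16",a)
u,v=proj(c,np.array([.501,.0055,.07])).astype(int)
y0=max(v-60,0);x0=u-60;print(x0,y0)
save("w16z",cv2.resize(a[y0:y0+120,x0:x0+120],(600,600),interpolation=cv2.INTER_CUBIC))
s=viewer.grab_frame("scene");save("s16",s);x,y=(242,180);save("s16z",cv2.resize(s[y-40:y+40,x-48:x+48],(720,600),interpolation=cv2.INTER_CUBIC))
E
```

```text
t 16.05 tcp [0.5692 0.025  0.1511] F [-0.56 -0.48 -0.14] w 0.0004
shift tool [71.   0.  51.1] mm; tool axes x,y,z [[-0.962, -0.274, 0.0], [-0.274, 0.962, -0.001], [0.0, -0.001, -1.0]]
turn deg [-0.07 -0.   -0.04]
197 27
```

View pics/w16z.png

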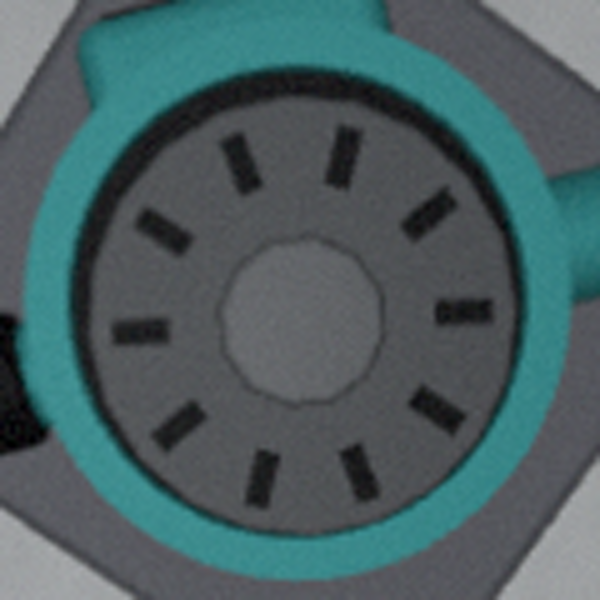

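View pics/s16z.png

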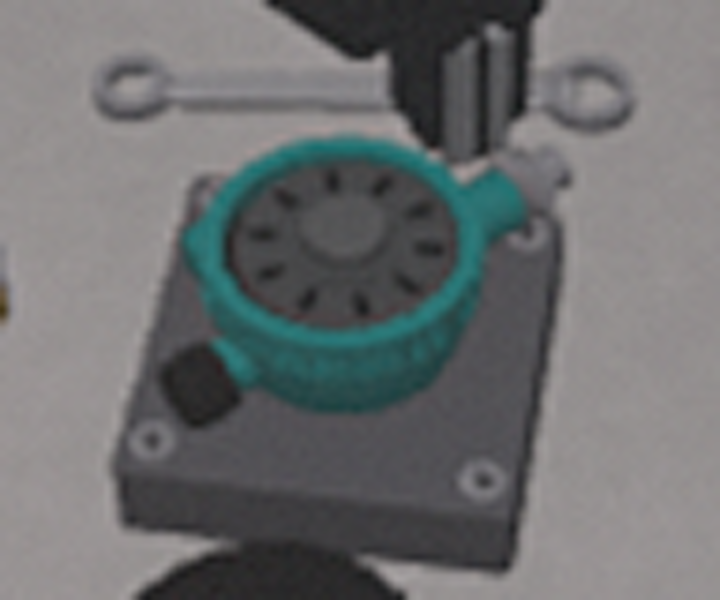

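View pics/w16.png

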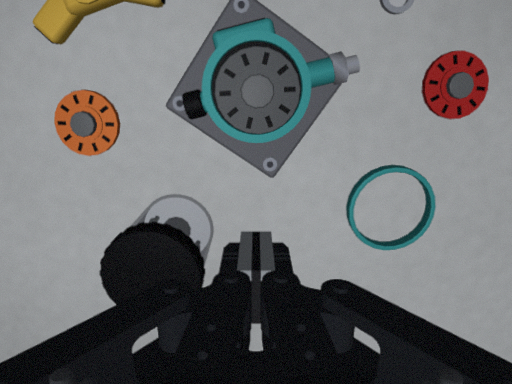

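The cover sits flat inside the ring all round. The button looks as it did before the press, and the other parts are where they were. I'll hand in.

```bash
python3 -c "
from h import *
print(job.hand_in())"
```

```text
the job is handed in; nothing more can be done
None
```

The purge cover is in its seat, the button was pressed fully in and released, and the job was handed in at about 16 s. I pushed the cover's edge with the shut fingertips, about 18 mm sideways along one line, until it tipped in and dropped.

**Cover:** Measured just before the press, its outline at the home height had a radius of 29.7 mm, against 30 mm true and about 31 mm if it were still up on the rim. It sat about 2 mm off the case's axis, which is the side clearance of the seat. After the press it still lies flat inside the rim all round.

**Button:** Force rose from about 2 N near first contact to 15.6 N at the stop, over about 4 mm of travel. While held at the bottom it read 3.7 N. After I lifted off, it looked the same as before the press. I judged the spring-back by eye and did not measure it.

**Other parts:** In the last pictures the ring, canister, deflector, spanner and both look-alikes looked undisturbed. The robot was clear of everything.

**Disagreement found:** The shut fingertips are about 23 mm above the reported TCP, not at it as the interface text says. My first push at the nominal height therefore passed above the cover without touching it. I found the true height by touching the rim once with 13 N, then pushed and pressed using that correction.

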